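# Check returned network gear in on its outlined mats

## Task

Check in the four returned devices: put each one flat, right way up and squarely inside the outline of its own shape and colour on the grey mats, the blue media converter with its green port end at the green bar of its mat. The black power adapter has been left lying on the converter's mat and needs to go to its own. Set the devices down gently without dropping them, leave the mug where it stands, and let go of everything at the end.

Things in the scene. Friction and masses are not known exactly. Their poses are not given: they have to be found in the camera images.
- converter_mid (a point): Blue metal media converter, a box 100 mm (x) by 56 mm (y) by 28 mm high, about 0.35 kg, loose, lying flat on the bench. This point is its centre, half-way up (14 mm above its underside). Its +x axis points to the port end, which has a green stripe across the top and two green ports; black vent slots are at the other end.
- converter_ports (a point): Middle of the green port end face of the blue converter: 50 mm from its centre along its +x.
- adapter_mid (a point): Black power adapter, a box 84 mm (x) by 44 mm (y) by 32 mm high, about 0.25 kg, loose; at the start it lies on the converter's mat (its underside 3 mm above the bench). This point is its centre, half-way up (16 mm above its underside); x runs along its length. Either end may point either way in its outline.
- carton_mid (a point): Small closed stiff orange stock carton, 58 mm (x) by 58 mm (y) by 50 mm high, about 0.2 kg, loose, standing on the bench. This point is its centre, half-way up (25 mm above its underside). Any of the four square ways round will do in its outline.
- puck_mid (a point): White round wireless sensor puck, 64 mm in diameter (straight side up to 20 mm, then a shallow dome), 30 mm high, about 0.18 kg, loose, flat on the bench. This point is its centre, half-way up (15 mm above its underside); its yaw does not matter.
- mat_converter: Fixed flat grey rubber mat, 140 mm (its x) by 115 mm (its y), 3 mm thick, with a printed blue rectangular outline 108 mm (x) by 64 mm (y), and a green bar just outside the outline at its +x end. Origin: centre of the mat's underside, on the bench, below the centre of the outline; z up. The converter belongs here with its +x (port end) pointing along the mat's +x.
- mat_adapter: Fixed flat grey rubber mat, 140 mm (its x) by 115 mm (its y), 3 mm thick, with a printed black rectangular outline 92 mm (x) by 52 mm (y). Origin: centre of the mat's underside, on the bench, below the centre of the outline; z up. The black adapter belongs here, its length along the mat's x.
- mat_carton: Fixed flat grey rubber mat, 140 mm (its x) by 115 mm (its y), 3 mm thick, with a printed orange square outline 66 mm by 66 mm, its sides along the mat's x and y. Origin: centre of the mat's underside, on the bench, below the centre of the outline; z up. The orange carton belongs here.
- mat_puck: Fixed flat grey rubber mat, 140 mm (its x) by 115 mm (its y), 3 mm thick, with a printed white circular outline 72 mm in diameter. Origin: centre of the mat's underside, on the bench, below the centre of the outline; z up. The white puck belongs here.
- mug: Blue ceramic mug, 76 mm in diameter at the rim, 85 mm high, with a handle that sticks out to its +y, standing loose among the mats; not to be moved. Origin: centre of its underside.
Mind the look-alikes: they are no part of the job. What is shaped like the mat_puck but yellow is not meant.

How it is judged:
By the outcome, as a careful person would: the job done as asked, in the order asked, and still so for the second after the job is handed in, with the robot touching nothing.
It also fails if it takes over 118 s, if anything falls off the work surface, if the arm or the gripper's body presses on something with over 40 N, if the wrist force passes 120 N, or if a joint passes its speed limit or range.

## Robot

A 6-joint arm with a two-finger parallel gripper is mounted at the origin on the work surface. World frame = base frame: x ahead of the robot, y to its left, z up, the work surface at z = 0. Lengths are in m, angles in rad, forces in N, time in s.
With the tool pointing down it reaches from about 0.375 to 0.9 m from the base axis. Payload 3.1 kg.
Tool frame: the origin (TCP) lies at the very end of the fingers, on their centre line; the grasp point (between the pads) lies 19 mm behind it (manip.pinch_z is the distance from the TCP to the grasp point, in m); z points along the fingers, y is the direction in which the jaws open and shut (so a half turn about z gives the same grasp; the last joint's range is limited). The gripper opens to 85 mm and grips with 20 to 120 N. Pads are 22 mm wide; open, the fingers measure 114 mm over their backs; the gripper's body (76 mm by 85 mm) begins 54 mm behind the grasp point. The pads swing forward as they close: fully open they stand 13 mm farther back than shut.
Start: joints at [1.022, 0.527, 1.433, -0, 1.181, -0.178], TCP at [0.226, 0.583, 0.231] pointing down, gripper open.
Joint ranges: [-3.08, 3.08], [-0.75, 2.2], [0.22, 2.44], [-1.43, 4.57], [0, 2.65], [-2.85, 2.85]. Speed limits (rad/s): [2.79, 2.79, 3.14, 3.14, 3.14, 3.14].

## Interface

Orientations are given as a unit quaternion [x, y, z, w].
In Python, from station import manip gives the robot as it stands.
- The arm moves only by the tool drive_tool, never from a script. Its argument "increments" is a list of rows, each a list of 7 numbers: the closure in counts, from 0 (fully open) to 255 (shut), then the shift along the tool's x, y, z in cm, then the turn, a rotation vector about the tool's x, y, z in rad. A call has 1 to 20 rows; each row is the pose to reach, as a shift and turn from the pose commanded when the call began, along the tool's axes at that moment; what a row does not reach only later rows make up. A row lasts 1/10 s, in which the tool goes at most 50 mm and 8.59 degrees, less where a joint would pass 70% of its speed; a pose out of reach is approached as far as the arm can. A call with a gripper value outside its range is refused whole. The fingers move at their own pace and stop on an object; "force" is the grip in N (left out, the last holds). Time passes only in rows, so rows that repeat a pose let the fingers close. It gives the time, the measured TCP pose, the force and the opening at its end, in the units of the state.
- manip.sense(): the state, without advancing time (a new reading comes with each control period).
- manip.snapshot(name): name is "side" or "top"; returns the picture (480x640x3 uint8, red, green, blue); there is no depth.
- manip.camera_model(name): a dict with "mtx" (3x3 intrinsics, pixels), "cam_to_world" (4x4, takes a point from camera to world coordinates). Camera axes: x right, y down, z forward; pixel columns grow to the right and rows downward; lengths in m; the calibration is good to about 2 mm. A picture is of the moment at which its call begins. camera_model takes no time and is no camera call.
- manip.sign_off(): hands the job in, once; it reports no verdict.
The state is a dict: "t": time; "q": joint angles; "qd": joint speeds; "tau": joint torques, N m; "tcp_pos": TCP position; "tool_rot": TCP orientation; "force": force on the tool from outside, world axes, zero at the start; "ft_torque": the same for the moment, N m; "finger_gap": opening from 0.0 (shut) to 1.0 (fully open).
Only numpy, scipy, OpenCV 4.12 (cv2) and the standard library are available. Lean on these libraries where they do the work, as an engineer would, in place of code of your own. Each camera call takes 0.05 s, during which the arm holds its last target. There are 200 camera calls.

## Working session

There is one attempt and no reset: what is moved stays moved. The work goes in short steps, Python scripts to look and compute and a tool call to move; the robot and the scene stay as the last step left them, time stands still between calls to the robot, and variables do not carry over. Pictures are saved under pics/ and viewed, about 12 in all and at most 16, crops included, and the job is handed in when it is done.

Besides the shell and the picture viewer there is one more tool, called after "Emit:" by a JSON object that holds its "name" and its "arguments", one argument or row to a line. drive_tool: Moves the arm, as the interface text tells. Its arguments: {"type":"object","properties":{"increments":{"type":"array","items":{"type":"array","items":{"type":"number"}}},"force":{"type":"number"}},"required":["increments"]}

```bash
mkdir -p pics
python3 - <<'E'
from station import manip
import cv2
for n in("top","side"):
    cv2.imwrite(f"pics/{n}0.png",manip.snapshot(n)[:,:,::-1]); c=manip.camera_model(n); print(n,c["mtx"],c["cam_to_world"])
s=manip.sense();print(s["tcp_pos"],s["tool_rot"],s["t"],manip.pinch_z)
E
```

```text
top [[459.51252254   0.         319.20475211]
 [  0.         459.51252254 231.62334399]
 [  0.           0.           1.        ]] [[-1.04198718e-03 -9.90109804e-01  1.40290738e-01  2.95100540e-01]
 [-9.99963021e-01  2.22923409e-03  8.30587881e-03 -1.61574336e-02]
 [-8.53647293e-03 -1.40276896e-01 -9.90075513e-01  1.29285034e+00]
 [ 0.00000000e+00  0.00000000e+00  0.00000000e+00  1.00000000e+00]]
side [[538.76438115   0.         315.85147157]
 [  0.         538.76438115 239.68930819]
 [  0.           0.           1.        ]] [[-0.9830347  -0.10554819  0.15000788  0.26286935]
 [-0.18265309  0.6380143  -0.74804786  1.16399176]
 [-0.01675208 -0.7627564  -0.6464689   1.06072188]
 [ 0.          0.          0.          1.        ]]
[0.22552708 0.58218486 0.23044481] [ 1.83830867e-01  9.82957394e-01 -9.28132339e-04 -3.35213751e-04] 0.1 0.0187
```

View pics/top0.png

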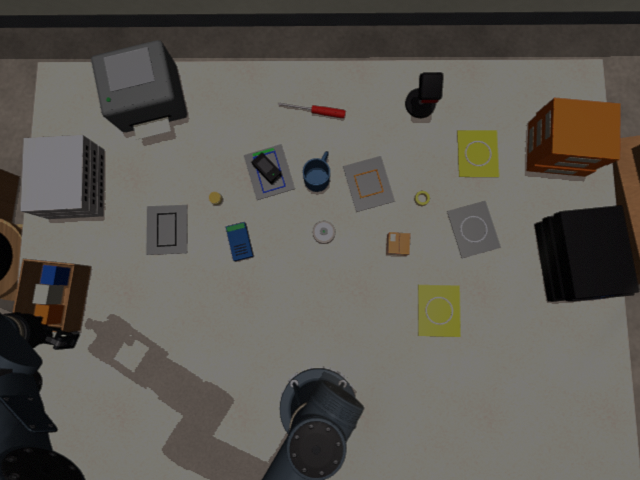

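View pics/side0.png

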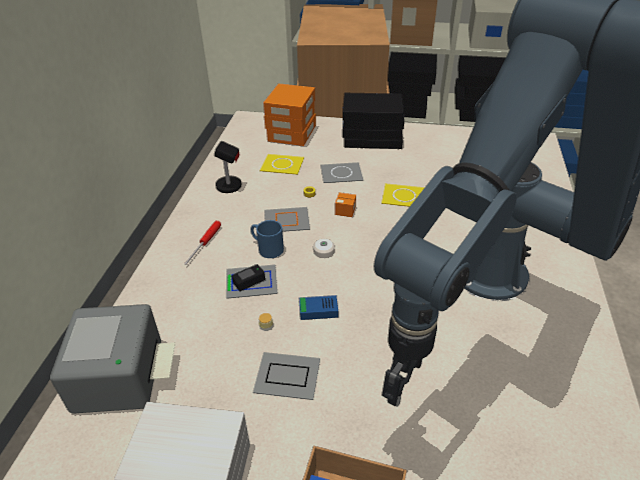

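The top view shows all four devices, their mats and the mug in x 140–500, y 130–270. I'll enlarge that area in two crops.

Run:
```python
import cv2
im=cv2.imread("pics/top0.png")
for n,x,y in(("cL",140,135),("cR",320,140)):
    c=cv2.convertScaleAbs(cv2.resize(im[y:y+130,x:x+200],None,fx=4,fy=4,interpolation=cv2.INTER_CUBIC),alpha=1.6)
    for i in range(0,200,20): cv2.putText(c,str(x+i),(i*4,10),0,.35,(0,0,255)); cv2.line(c,(i*4,12),(i*4,18),(0,0,255))
    for i in range(10,130,10): cv2.putText(c,str(y+i),(0,i*4+4),0,.35,(0,0,255))
    cv2.imwrite(f"pics/{n}.png",c)
```

```text
(no output)
```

View pics/cL.png

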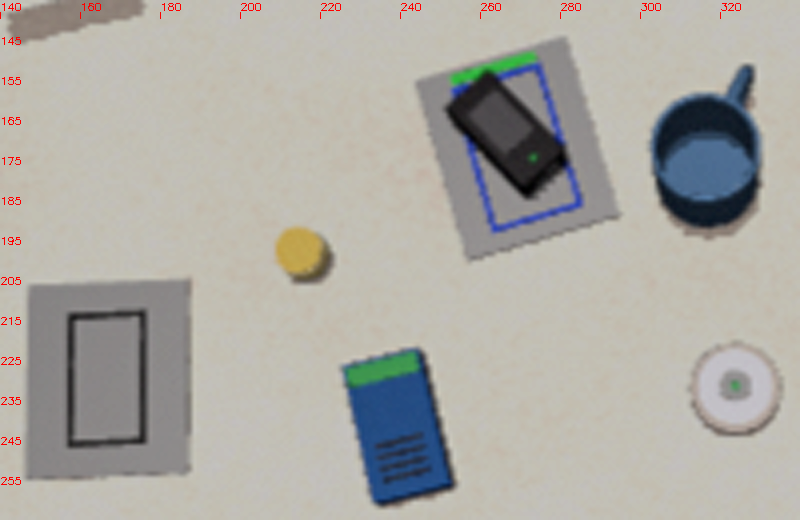

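View pics/cR.png

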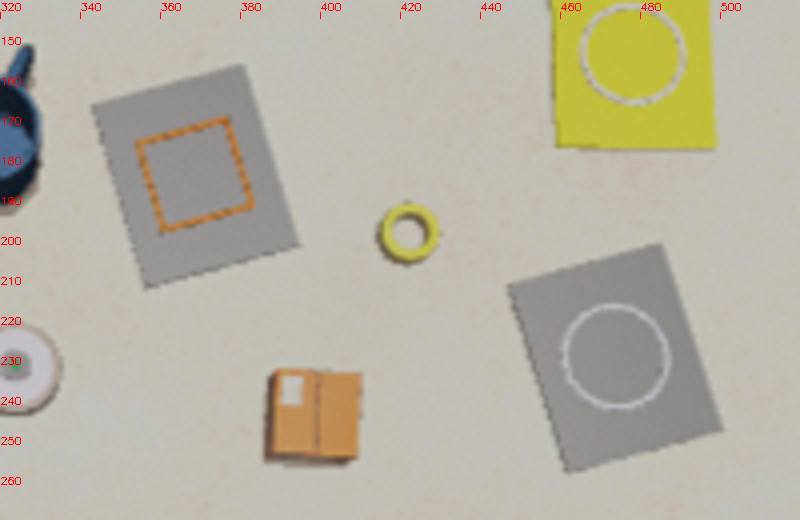

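The crops show all four mats, the devices and the look-alikes clearly. I'll fit known-size rectangles to the corners I read off, then overlay the fits on both views as a check.

```bash
cat > h.py <<'E'
import numpy as np, cv2
from scipy.optimize import least_squares
from station import manip
C={n:manip.camera_model(n) for n in("top","side")}
def proj(n,P):
    T=np.linalg.inv(C[n]["cam_to_world"]); p=(np.atleast_2d(P)@T[:3,:3].T+T[:3,3])@C[n]["mtx"].T
    return p[:,:2]/p[:,2:]
def ray(n,uv,z):
    T=C[n]["cam_to_world"]; uv=np.atleast_2d(uv); d=np.c_[uv,np.ones(len(uv))]@np.linalg.inv(C[n]["mtx"]).T@T[:3,:3].T
    return T[:3,3]+d*((z-T[2,3])/d[:,2])[:,None]
def rect(L,W): return np.array([[L,W],[L,-W],[-L,-W],[-L,W]])/2   # image TL,TR,BR,BL seen from top
def place(R,p):
    c,s=np.cos(p[2]),np.sin(p[2]); return R@np.array([[c,s],[-s,c]])+p[:2]
def fit(obs,sets):
    # obs: list of (cam, corners px, z, L, W); one pose
    def f(p): return np.concatenate([(proj(n,np.c_[place(rect(L,W),p),np.full(4,z)])-uv).ravel() for n,uv,z,L,W in obs])
    n,uv,z,L,W=obs[0]; q=ray(n,uv,z)[:,:2]; d=(q[0]+q[1]-q[2]-q[3]); 
    r=least_squares(f,[*q.mean(0),np.arctan2(d[1],d[0])]); return r.x,np.sqrt(np.mean(r.fun**2)),q
def draw(im,n,p,L,W,zs,col=(0,0,255),k=1,o=(0,0)):
    for z in zs:
        q=(proj(n,np.c_[place(rect(L,W),p),np.full(4,z)])-o+.5)*k
        cv2.polylines(im,[np.int32(q*8)],True,col,1,cv2.LINE_AA,3)
E
cat > m1.py <<'E'
from h import *
import json
def L(*a): return np.array(a,float)/4+[140,135]-.375
def R(*a): return np.array(a,float)/4+[320,140]-.375
obs={
"mat_adapter":[("top",L((28,286),(190,279),(190,472),(27,479)),.003,.14,.115),("top",L((70,315),(145,312),(146,442),(70,445)),.003,.09,.05)],
"mat_converter":[("top",L((416,81),(565,38),(620,215),(471,260)),.003,.14,.115),("top",L((455,90),(541,66),(581,205),(496,230)),.003,.106,.062)],
"mat_carton":[("top",R((92,105),(244,65),(300,245),(146,289)),.003,.14,.115),("top",R((138,142),(228,119),(253,208),(162,232)),.003,.064,.064)],
"mat_puck":[("top",R((508,284),(661,244),(722,430),(569,473)),.003,.14,.115)],
"adapter":[("top",L((448,110),(488,70),(568,152),(528,193)),.035,.084,.044)],
"converter":[("top",L((343,367),(419,349),(454,484),(378,503)),.028,.1,.056)],
"carton":[("top",R((275,370),(362,373),(358,458),(273,455)),.05,.058,.058)]}
P={}
for k,v in obs.items():
    p,e,q=fit(v,0); P[k]=p.tolist(); print(k,p.round(4),"rms",e.round(2),"edges mm",(1e3*np.linalg.norm(q-np.roll(q,-1,0),axis=1)).round())
print("matpuck circ",ray("top",R((615,356)),.003)); pk=ray("top",L((735,388)),.012)[0];print("puck",pk)
P["puck"]=[*pk[:2],0]; json.dump(P,open("P.json","w"))
D={"adapter":(.084,.044,(.003,.035)),"converter":(.1,.056,(0,.028)),"carton":(.058,.058,(0,.05)),"puck":(.064,.064,(0,.02))}
for n,(x,y,w,h,k) in{"top":(140,140,370,130,2.1),"side":(220,150,180,260,2.3)}.items():
    im=cv2.imread(f"pics/{n}0.png")[y:y+h,x:x+w]; im=cv2.convertScaleAbs(cv2.resize(im,None,fx=k,fy=k,interpolation=cv2.INTER_CUBIC),alpha=1.5 if n=="top" else 1.1)
    for a,p in P.items():
        l=D.get(a,(.14,.115,(.003,))); draw(im,n,p,*l,k=k,o=(x,y),col=(0,0,255) if a in D else (255,0,255))
    cv2.imwrite(f"pics/ov_{n}.png",im); o=im if n=="top" else o; s=im
H=max(o.shape[0],s.shape[0])
E
python3 m1.py
```

```text
mat_adapter [0.4858 0.4286 0.0435] rms 0.48 edges mm [116. 139. 115. 139.]
mat_converter [0.6537 0.1393 0.296 ] rms 0.42 edges mm [113. 138. 112. 139.]
mat_carton [ 0.6175 -0.1471  0.2668] rms 0.5 edges mm [114. 138. 115. 140.]
mat_puck [ 0.4847 -0.4415  0.2651] rms 0.28 edges mm [114. 138. 113. 140.]
adapter [0.6568 0.1427 0.772 ] rms 0.52 edges mm [40. 83. 41. 83.]
converter [0.4486 0.2165 0.2655] rms 0.38 edges mm [54. 98. 54. 99.]
carton [ 0.4392 -0.2223 -0.0489] rms 0.17 edges mm [59. 58. 57. 58.]
matpuck circ [[ 0.48545499 -0.44159548  0.003     ]]
puck [ 0.47656206 -0.0171524   0.012     ]
```

View pics/ov_side.png

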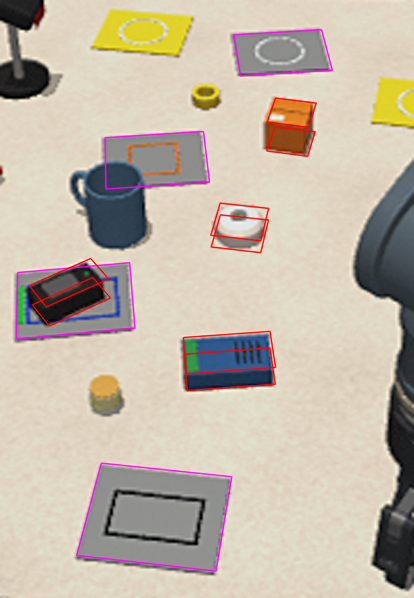

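View pics/ov_top.png

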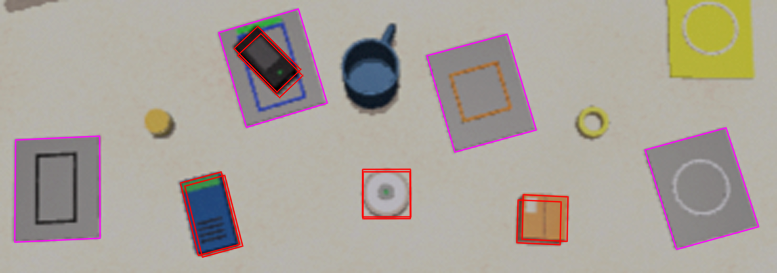

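Fits agree in both views: edges within about 3 mm, overlays about 1 px. Adapter first.

```bash
cat > go.py <<'E'
import sys; from h import *
from scipy.spatial.transform import Rotation as Ro
# usage: go.py x y z yaw_of_jaw_axis ; prints the row part from the present pose
def go(x,y,z,a):
    s=manip.sense(); R=Ro.from_quat(s["tool_rot"]); 
    ty=np.array([np.cos(a),np.sin(a),0]); tz=np.array([0,0,-1.]); T=Ro.from_matrix(np.c_[np.cross(ty,tz),ty,tz])
    print("to",(x,y,z,a),"row",(100*R.inv().apply(np.array([x,y,z])-s["tcp_pos"])).round(2),(R.inv()*T).as_rotvec().round(4),"q",s["q"].round(2),"tcp",s["tcp_pos"].round(4),"F",s["force"].round(1),"gap",round(s["finger_gap"],3),"t",s["t"])
if __name__=="__main__":
    v=list(map(float,sys.argv[1:]))
    for i in range(0,len(v),4): go(*v[i:i+4])
E
python3 go.py .657 .1425 .12 2.343; python3 -c "
from h import *;print(ray('top',[[316.5,171]],.085))"
```

```text
to (0.657, 0.1425, 0.12, 2.343) row [-56.12 -25.38  11.08] [-0.0016 -0.0014 -1.142 ] q [ 1.02  0.53  1.43 -0.    1.18 -0.18] tcp [0.2255 0.5822 0.2304] F [-0.5  0.1 -0.4] gap 1.003 t 0.1
[[0.63192676 0.00112101 0.085     ]]
```

Emit:
{"name": "drive_tool", "arguments": {
  "increments": [
    [0, -56.12, -25.38, 11.08, 0, 0, -1.142],
    [0, -56.12, -25.38, 11.08, 0, 0, -1.142],
    [0, -56.12, -25.38, 11.08, 0, 0, -1.142],
    [0, -56.12, -25.38, 11.08, 0, 0, -1.142],
    [0, -56.12, -25.38, 11.08, 0, 0, -1.142],
    [0, -56.12, -25.38, 11.08, 0, 0, -1.142],
    [0, -56.12, -25.38, 11.08, 0, 0, -1.142],
    [0, -56.12, -25.38, 11.08, 0, 0, -1.142],
    [0, -56.12, -25.38, 11.08, 0, 0, -1.142],
    [0, -56.12, -25.38, 11.08, 0, 0, -1.142],
    [0, -56.12, -25.38, 11.08, 0, 0, -1.142],
    [0, -56.12, -25.38, 11.08, 0, 0, -1.142],
    [0, -56.12, -25.38, 11.08, 0, 0, -1.142],
    [0, -56.12, -25.38, 11.08, 0, 0, -1.142],
    [0, -56.12, -25.38, 11.08, 0, 0, -1.142],
    [0, -56.12, -25.38, 11.08, 0, 0, -1.142],
    [0, -56.12, -25.38, 11.08, 0, 0, -1.142],
    [0, -56.12, -25.38, 11.08, 0, 0, -1.142]
  ],
  "force": 40
}}

```text
t: 1.9
tcp_pos: [0.6565, 0.1447, 0.1209]
tool_rot: [-0.378, 0.926, 0.0, -0.0]
force: [-0.9, -0.1, 0.3]
finger_gap: 1.0
```

Run:
```python
from go import *
go(.657,.1425,.003,2.343)
im=manip.snapshot("top")[110:230,190:350,::-1]; a=cv2.resize(im,None,fx=5,fy=5,interpolation=cv2.INTER_CUBIC)
cv2.imwrite("pics/a1.png",cv2.convertScaleAbs(a,alpha=1.6))
```

```text
to (0.657, 0.1425, 0.003, 2.343) row [ 0.12 -0.19 11.79] [ 0.0001 -0.      0.0021] q [ 0.05  0.72  1.4   0.    1.03 -2.29] tcp [0.6565 0.1447 0.1209] F [-0.9 -0.1  0.3] gap 1.0 t 1.9
```

Emit:
{"name": "drive_tool", "arguments": {
  "increments": [
    [0, 0.1, -0.1, 4.0, 0, 0, 0],
    [0, 0.1, -0.1, 8.0, 0, 0, 0],
    [0, 0.1, -0.1, 10.0, 0, 0, 0],
    [0, 0.1, -0.1, 11.0, 0, 0, 0],
    [0, 0.1, -0.1, 11.7, 0, 0, 0],
    [0, 0.1, -0.1, 11.7, 0, 0, 0],
    [0, 0.1, -0.1, 11.7, 0, 0, 0]
  ]
}}

```text
t: 2.65
tcp_pos: [0.6584, 0.142, 0.0048]
tool_rot: [-0.377, 0.926, -0.0, 0.001]
force: [0.1, -0.6, -0.1]
finger_gap: 1.0
```

Run:
```python
from go import *
go(.657,.1425,.003,2.343)
im=manip.snapshot("side")[240:320,200:310,::-1]; a=cv2.resize(im,None,fx=7,fy=7,interpolation=cv2.INTER_CUBIC)
cv2.imwrite("pics/a2.png",a)
```

```text
to (0.657, 0.1425, 0.003, 2.343) row [0.07 0.13 0.18] [-0.0016  0.0018  0.0002] q [ 0.05  0.88  1.44 -0.    0.83 -2.3 ] tcp [0.6584 0.142  0.0048] F [ 0.1 -0.6 -0.1] gap 1.0 t 2.65
```

View pics/a2.png

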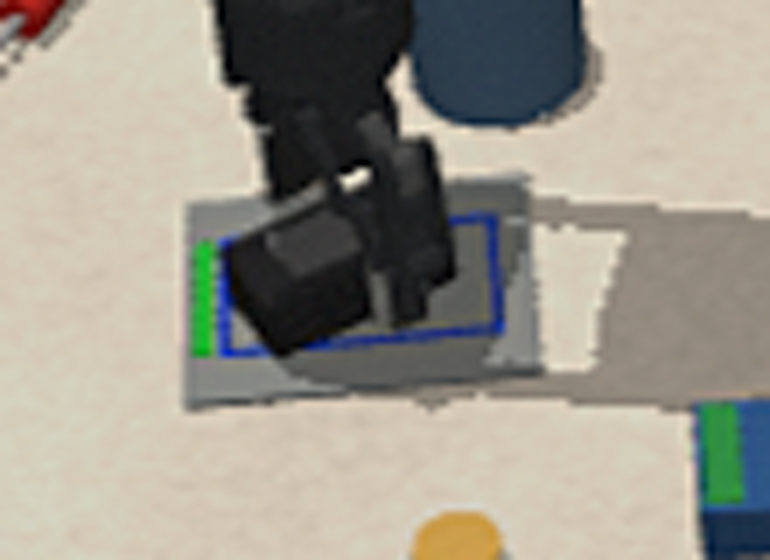

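Side view: the jaws straddle the adapter around crop (350,240), so I'm closing.

Emit:
{"name": "drive_tool", "arguments": {
  "increments": [
    [255, 0, 0.1, 0.1, 0, 0, 0],
    [255, 0, 0.1, 0.1, 0, 0, 0],
    [255, 0, 0.1, 0.1, 0, 0, 0],
    [255, 0, 0.1, 0.1, 0, 0, 0],
    [255, 0, 0.1, 0.1, 0, 0, 0],
    [255, 0, 0.1, 0.1, 0, 0, 0],
    [255, 0, 0.1, 0.1, 0, 0, 0],
    [255, 0, 0.1, 0.1, 0, 0, 0]
  ],
  "force": 40
}}

```text
t: 3.5
tcp_pos: [0.6567, 0.1428, 0.0032]
tool_rot: [-0.377, 0.926, 0.0, 0.0]
force: [-1.8, 0.9, 5.5]
finger_gap: 0.513
```

```bash
python3 go.py .657 .1425 .12 2.343
```

```text
to (0.657, 0.1425, 0.12, 2.343) row [-1.000e-02 -4.000e-02 -1.168e+01] [ 0.0001  0.0003 -0.0001] q [ 0.05  0.88  1.44  0.    0.82 -2.3 ] tcp [0.6567 0.1428 0.0032] F [-1.8  0.9  5.5] gap 0.513 t 3.5
```

Emit:
{"name": "drive_tool", "arguments": {
  "increments": [
    [255, 0, 0, -1, 0, 0, 0],
    [255, 0, 0, -3, 0, 0, 0],
    [255, 0, 0, -6, 0, 0, 0],
    [255, 0, 0, -9, 0, 0, 0],
    [255, 0, 0, -11, 0, 0, 0],
    [255, 0, 0, -12, 0, 0, 0],
    [255, 0, 0, -12, 0, 0, 0],
    [255, 0, 0, -12, 0, 0, 0]
  ]
}}

```text
t: 4.3
tcp_pos: [0.6557, 0.1424, 0.1213]
tool_rot: [-0.377, 0.926, 0.0, -0.001]
force: [-0.2, -0.6, -2.3]
finger_gap: 0.504
```

```bash
python3 go.py .4858 .4286 .06 1.614
```

```text
to (0.4858, 0.4286, 0.06, 1.614) row [-7.8  32.35  6.16] [ 7.000e-04 -2.200e-03  7.289e-01] q [ 0.05  0.72  1.4  -0.    1.03 -2.3 ] tcp [0.6557 0.1424 0.1213] F [-0.2 -0.6 -2.3] gap 0.504 t 4.3
```

Emit:
{"name": "drive_tool", "arguments": {
  "increments": [
    [255, -0.4, 1.6, 0, 0, 0, 0.04],
    [255, -1.2, 5, 0, 0, 0, 0.11],
    [255, -2.1, 8.6, 0, 0, 0, 0.19],
    [255, -3, 12.4, 0, 0, 0, 0.28],
    [255, -3.9, 16.2, 0, 0, 0, 0.365],
    [255, -4.8, 20, 0, 0, 0, 0.45],
    [255, -5.7, 23.7, 0, 0, 0, 0.535],
    [255, -6.5, 27, 0, 0, 0, 0.61],
    [255, -7.2, 29.9, 1, 0, 0, 0.67],
    [255, -7.6, 31.6, 3, 0, 0, 0.71],
    [255, -7.8, 32.3, 5, 0, 0, 0.729],
    [255, -7.8, 32.35, 6.1, 0, 0, 0.729],
    [255, -7.8, 32.35, 6.1, 0, 0, 0.729],
    [255, -7.8, 32.35, 6.1, 0, 0, 0.729],
    [255, -7.8, 32.35, 6.1, 0, 0, 0.729],
    [255, -7.8, 32.35, 6.1, 0, 0, 0.729]
  ]
}}

```text
t: 5.9
tcp_pos: [0.4879, 0.4286, 0.0626]
tool_rot: [-0.021, 1.0, 0.001, 0.001]
force: [-0.5, -0.6, -1.9]
finger_gap: 0.506
```

Run:
```python
from go import *
go(.4858,.4286,.0036,1.614)
im=manip.snapshot("top")[180:280,110:230,::-1]; a=cv2.resize(im,None,fx=4,fy=4,interpolation=cv2.INTER_CUBIC)
im=manip.snapshot("side")[310:410,240:340,::-1]; b=cv2.resize(im,None,fx=4,fy=4,interpolation=cv2.INTER_CUBIC)
cv2.imwrite("pics/a3.png",np.hstack([cv2.convertScaleAbs(a,alpha=1.6)[:, :400],b]))
```

```text
to (0.4858, 0.4286, 0.0036, 1.614) row [0.22 0.   5.9 ] [ 0.001   0.0018 -0.0009] q [ 0.55  0.77  1.49 -0.    0.88 -1.06] tcp [0.4879 0.4286 0.0626] F [-0.5 -0.6 -1.9] gap 0.506 t 5.9
```

View pics/a3.png

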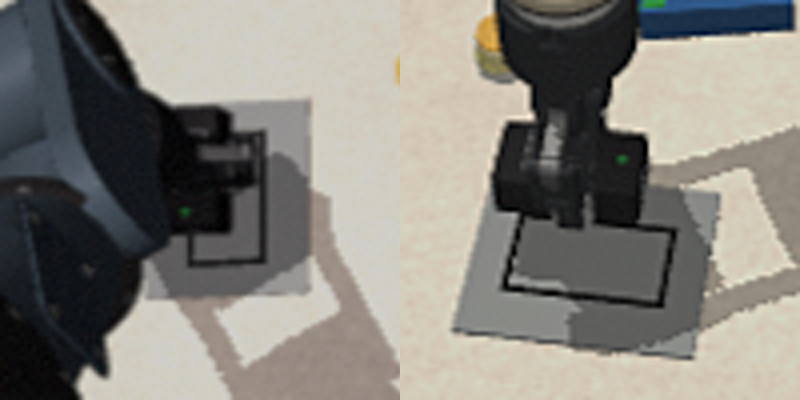

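Adapter is held level above its outline. Lowering to about 1 mm above, then I'll check.

Emit:
{"name": "drive_tool", "arguments": {
  "increments": [
    [255, 0, 0, 1.5, 0, 0, 0],
    [255, 0, 0, 3.0, 0, 0, 0],
    [255, 0, 0, 4.3, 0, 0, 0],
    [255, 0, 0, 5.1, 0, 0, 0],
    [255, 0, 0, 5.6, 0, 0, 0],
    [255, 0, 0, 5.6, 0, 0, 0],
    [255, 0, 0, 5.6, 0, 0, 0],
    [255, 0, 0, 5.6, 0, 0, 0]
  ]
}}

```text
t: 6.8
tcp_pos: [0.4872, 0.429, 0.006]
tool_rot: [-0.022, 1.0, 0.0, 0.0]
force: [0.5, 0.3, -2.6]
finger_gap: 0.508
```

```bash
cat > ov.py <<'E'
from go import *
import json
P=json.load(open("P.json"))
D={"adapter":(.084,.044,.003,.035),"converter":(.1,.056,.003,.031),"carton":(.058,.058,.003,.053),"puck":(.064,.064,.003,.023)}
def ov(dev,name,cams=("top","side"),k=4):
    # overlay of the device where it should be, on its mat
    p=P["mat_"+dev]; t=[]
    for n in cams:
        im=manip.snapshot(n)[:,:,::-1]; c=proj(n,[[p[0],p[1],.01]])[0]; x,y=(c-50).astype(int)
        a=cv2.convertScaleAbs(cv2.resize(im[y:y+100,x:x+100],None,fx=k,fy=k,interpolation=cv2.INTER_CUBIC),alpha=1.6 if n=="top" else 1.2)
        l=D[dev]; draw(a,n,p,l[0],l[1],l[2:],k=k,o=(x,y)); t.append(a)
    cv2.imwrite(f"pics/{name}.png",np.hstack(t))
E
python3 go.py .4858 .4286 .0036 1.614
```

```text
to (0.4858, 0.4286, 0.0036, 1.614) row [ 0.14 -0.04  0.24] [0.0005 0.001  0.0001] q [ 0.55  0.85  1.5  -0.    0.78 -1.06] tcp [0.4872 0.429  0.006 ] F [ 0.5  0.3 -2.6] gap 0.508 t 6.8
```

Emit:
{"name": "drive_tool", "arguments": {
  "increments": [
    [255, 0.1, 0, 0.05, 0, 0, 0],
    [255, 0.1, 0, 0.1, 0, 0, 0],
    [255, 0.1, 0, 0.15, 0, 0, 0],
    [255, 0.1, 0, 0.2, 0, 0, 0],
    [255, 0.1, 0, 0.25, 0, 0, 0],
    [255, 0.1, 0, 0.25, 0, 0, 0]
  ]
}}

```text
t: 7.4
tcp_pos: [0.4858, 0.4287, 0.0032]
tool_rot: [-0.022, 1.0, 0.0, 0.0]
force: [0.5, -0.4, -1.4]
finger_gap: 0.51
```

```bash
python3 go.py .4858 .4286 .0036 1.614
```

```text
to (0.4858, 0.4286, 0.0036, 1.614) row [ 0.01 -0.01 -0.04] [0.     0.0001 0.0001] q [ 0.55  0.86  1.51 -0.    0.78 -1.06] tcp [0.4858 0.4287 0.0032] F [ 0.5 -0.4 -1.4] gap 0.51 t 7.4
```

Emit:
{"name": "drive_tool", "arguments": {
  "increments": [
    [255, 0, 0, 0.04, 0, 0, 0],
    [255, 0, 0, 0.06, 0, 0, 0],
    [255, 0, 0, 0.06, 0, 0, 0]
  ]
}}

```text
t: 7.7
tcp_pos: [0.4859, 0.4287, 0.0032]
tool_rot: [-0.022, 1.0, 0.0, 0.0]
force: [-1.9, -1.2, 5.8]
finger_gap: 0.505
```

Emit:
{"name": "drive_tool", "arguments": {
  "increments": [
    [110, 0, 0, 0, 0, 0, 0],
    [90, 0, 0, 0, 0, 0, 0],
    [60, 0, 0, 0, 0, 0, 0],
    [30, 0, 0, 0, 0, 0, 0],
    [30, 0, 0, 0, 0, 0, 0],
    [30, 0, 0, -1, 0, 0, 0],
    [30, 0, 0, -3, 0, 0, 0],
    [30, 0, 0, -7, 0, 0, 0],
    [0, 0, 0, -11, 0, 0, 0],
    [0, 0, 0, -12, 0, 0, 0],
    [0, 0, 0, -12, 0, 0, 0]
  ]
}}

```text
t: 8.8
tcp_pos: [0.4873, 0.4296, 0.1255]
tool_rot: [-0.022, 1.0, 0.001, 0.003]
force: [-0.2, -0.7, 0.0]
finger_gap: 1.001
```

```bash
python3 go.py .4486 .2165 .12 1.836 .4486 .2165 -.001 1.836
```

```text
to (0.4486, 0.2165, 0.12, 1.836) row [  4.79 -21.13   0.47] [ 0.0023  0.0055 -0.2219] q [ 0.55  0.68  1.46 -0.    0.99 -1.06] tcp [0.4873 0.4296 0.1255] F [-0.2 -0.7  0. ] gap 1.001 t 8.8
to (0.4486, 0.2165, -0.001, 1.836) row [  4.85 -21.16  12.57] [ 0.0023  0.0055 -0.2219] q [ 0.55  0.68  1.46 -0.    0.99 -1.06] tcp [0.4873 0.4296 0.1255] F [-0.2 -0.7  0. ] gap 1.001 t 8.8
```

Emit:
{"name": "drive_tool", "arguments": {
  "increments": [
    [0, 4.8, -21.1, 0.5, 0, 0, -0.222],
    [0, 4.8, -21.1, 0.5, 0, 0, -0.222],
    [0, 4.8, -21.1, 0.5, 0, 0, -0.222],
    [0, 4.8, -21.1, 0.5, 0, 0, -0.222],
    [0, 4.8, -21.1, 0.5, 0, 0, -0.222],
    [0, 4.8, -21.1, 0.5, 0, 0, -0.222],
    [0, 4.8, -21.1, 5, 0, 0, -0.222],
    [0, 4.8, -21.1, 8, 0, 0, -0.222],
    [0, 4.8, -21.1, 8, 0, 0, -0.222],
    [0, 4.8, -21.1, 8, 0, 0, -0.222],
    [0, 4.8, -21.1, 8, 0, 0, -0.222]
  ]
}}

```text
t: 9.9
tcp_pos: [0.4478, 0.2166, 0.0433]
tool_rot: [-0.133, 0.991, 0.0, 0.001]
force: [0.3, -0.4, 0.0]
finger_gap: 1.004
```

```bash
python3 -c "
from ov import *
go(.4486,.2165,-.0005,1.836); ov('adapter','b1')"
```

```text
to (0.4486, 0.2165, -0.0005, 1.836) row [-0.07 -0.03  4.38] [-0.      0.0019  0.0009] q [ 0.23  0.68  1.89  0.    0.57 -1.61] tcp [0.4478 0.2166 0.0433] F [ 0.3 -0.4  0. ] gap 1.004 t 9.9
```

View pics/b1.png

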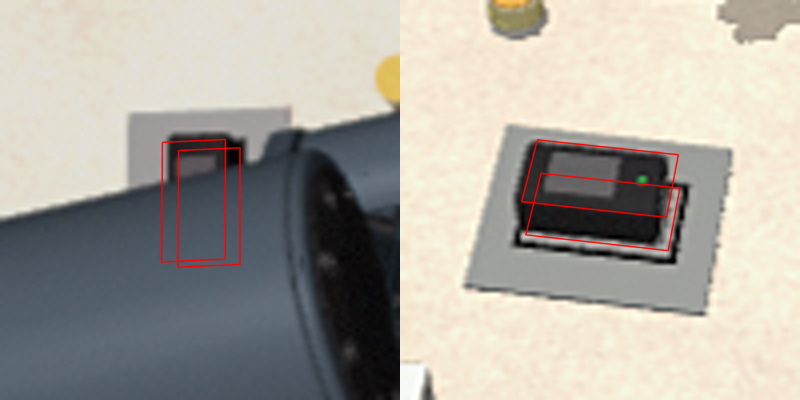

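Adapter sits flat in its outline, perhaps 2 mm toward +x. I'll check it from a clear view later. On with the converter.

Emit:
{"name": "drive_tool", "arguments": {
  "increments": [
    [0, 0, 0, 2, 0, 0, 0],
    [0, 0, 0, 3.3, 0, 0, 0],
    [0, -0.05, 0, 4.1, 0, 0, 0],
    [0, -0.05, 0, 4.3, 0, 0, 0],
    [0, -0.05, 0, 4.3, 0, 0, 0],
    [255, -0.05, 0, 4.3, 0, 0, 0],
    [255, -0.05, 0, 4.3, 0, 0, 0],
    [255, -0.05, 0, 4.3, 0, 0, 0],
    [255, -0.05, 0, 4.3, 0, 0, 0],
    [255, -0.05, 0, 4.3, 0, 0, 0],
    [255, -0.05, 0, 4.3, 0, 0, 0],
    [255, -0.05, 0, 4.3, 0, 0, 0]
  ],
  "force": 50
}}

```text
t: 11.2
tcp_pos: [0.4477, 0.2163, 0.0002]
tool_rot: [-0.132, 0.991, 0.0, 0.001]
force: [-1.3, 2.2, 5.5]
finger_gap: 0.641
```

Emit:
{"name": "drive_tool", "arguments": {
  "increments": [
    [255, 0, 0, -1, 0, 0, 0],
    [255, 0, 0, -3, 0, 0, 0],
    [255, 0, 0, -6, 0, 0, 0],
    [255, 0, 0, -9, 0, 0, 0],
    [255, 0, 0, -11, 0, 0, 0],
    [255, 0, 0, -12, 0, 0, 0],
    [255, 0, 0, -12, 0, 0, 0]
  ]
}}

```text
t: 11.9
tcp_pos: [0.448, 0.216, 0.1206]
tool_rot: [-0.132, 0.991, 0.0, 0.001]
force: [0.6, -0.8, -3.2]
finger_gap: 0.645
```

```bash
python3 -c "
from ov import *
go(.6537,.1393,.05,1.867)
a=cv2.resize(manip.snapshot('side')[190:340,240:400,::-1],None,fx=3,fy=3);cv2.imwrite('pics/b2.png',a)"
```

```text
to (0.6537, 0.1393, 0.05, 1.867) row [-17.82 -12.79   7.11] [-0.0003  0.0025 -0.0309] q [ 0.22  0.53  1.85 -0.    0.75 -1.61] tcp [0.448  0.216  0.1206] F [ 0.6 -0.8 -3.2] gap 0.645 t 11.9
```

View pics/b2.png

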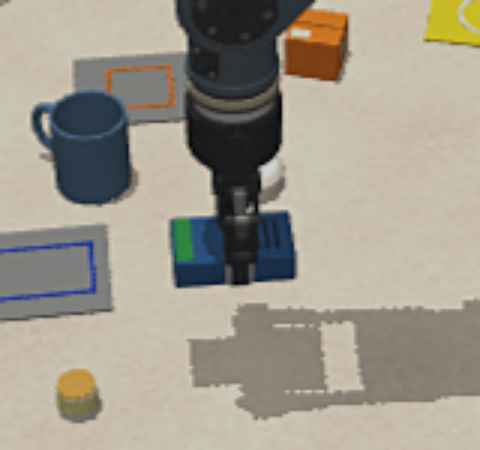

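Converter is held level, port end to +x. Carrying it over its mat.

Emit:
{"name": "drive_tool", "arguments": {
  "increments": [
    [255, -0.9, -0.6, 0, 0, 0, 0],
    [255, -2.8, -2, 0, 0, 0, -0.01],
    [255, -5.2, -3.7, 0, 0, 0, -0.01],
    [255, -7.7, -5.5, 0, 0, 0, -0.02],
    [255, -10.2, -7.3, 0, 0, 0, -0.02],
    [255, -12.7, -9.1, 0, 0, 0, -0.031],
    [255, -15, -10.8, 1, 0, 0, -0.031],
    [255, -16.8, -12, 3, 0, 0, -0.031],
    [255, -17.6, -12.6, 5, 0, 0, -0.031],
    [255, -17.8, -12.8, 7, 0, 0, -0.031],
    [255, -17.8, -12.8, 7, 0, 0, -0.031],
    [255, -17.8, -12.8, 7, 0, 0, -0.031],
    [255, -17.8, -12.8, 7, 0, 0, -0.031]
  ]
}}

```text
t: 13.25
tcp_pos: [0.6531, 0.1391, 0.0497]
tool_rot: [-0.148, 0.989, -0.0, 0.0]
force: [0.4, 0.3, -3.7]
finger_gap: 0.647
```

```bash
python3 -c "
from ov import *
go(.6530,.1393,.0032,1.867); ov('adapter','b3')
a=cv2.imread('pics/b3.png')
im=manip.snapshot('side')[235:335,200:300,::-1]; cv2.imwrite('pics/b3.png',np.hstack([a,cv2.resize(im,(400,400))])[:, [*range(0,800)]] if 0 else np.hstack([a[:,:400],cv2.resize(im,(400,400))]))"
```

```text
to (0.653, 0.1393, 0.0032, 1.867) row [0.01 0.02 4.65] [-0.0001  0.0005  0.0001] q [ 0.04  0.81  1.44  0.    0.89 -1.82] tcp [0.6531 0.1391 0.0497] F [ 0.4  0.3 -3.7] gap 0.647 t 13.25
```

View pics/b3.png

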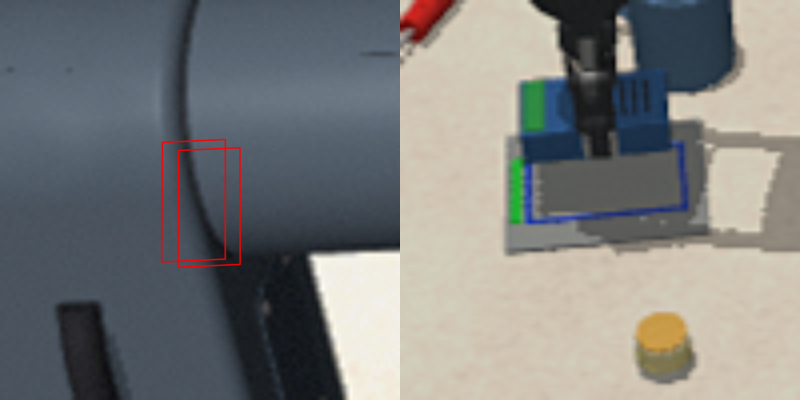

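The side view shows the converter held level over its mat; the arm hides the adapter in the top view. Lowering.

Emit:
{"name": "drive_tool", "arguments": {
  "increments": [
    [255, 0, 0, 1, 0, 0, 0],
    [255, 0, 0, 2.2, 0, 0, 0],
    [255, 0, 0, 3.3, 0, 0, 0],
    [255, 0, 0, 4, 0, 0, 0],
    [255, 0, 0, 4.3, 0, 0, 0],
    [255, 0, 0, 4.45, 0, 0, 0],
    [255, 0, 0, 4.5, 0, 0, 0],
    [255, 0, 0, 4.5, 0, 0, 0]
  ]
}}

```text
t: 14.2
tcp_pos: [0.6532, 0.1391, 0.0047]
tool_rot: [-0.148, 0.989, -0.0, 0.0]
force: [-0.4, -0.1, -2.8]
finger_gap: 0.648
```

```bash
python3 go.py .6530 .1393 .0032 1.867
```

```text
to (0.653, 0.1393, 0.0032, 1.867) row [0.01 0.03 0.15] [-0.0002  0.0007 -0.    ] q [ 0.04  0.87  1.45 -0.    0.82 -1.82] tcp [0.6532 0.1391 0.0047] F [-0.4 -0.1 -2.8] gap 0.648 t 14.2
```

Emit:
{"name": "drive_tool", "arguments": {
  "increments": [
    [255, 0, 0, 0.05, 0, 0, 0],
    [255, 0, 0, 0.1, 0, 0, 0],
    [255, 0, 0, 0.15, 0, 0, 0],
    [255, 0, 0, 0.2, 0, 0, 0],
    [255, 0, 0, 0.2, 0, 0, 0]
  ]
}}

```text
t: 14.7
tcp_pos: [0.653, 0.1391, 0.0033]
tool_rot: [-0.148, 0.989, -0.0, 0.0]
force: [-2.3, 0.1, 3.3]
finger_gap: 0.647
```

Emit:
{"name": "drive_tool", "arguments": {
  "increments": [
    [80, 0, 0, 0, 0, 0, 0],
    [60, 0, 0, 0, 0, 0, 0],
    [40, 0, 0, 0, 0, 0, 0],
    [20, 0, 0, 0, 0, 0, 0],
    [10, 0, 0, 0, 0, 0, 0],
    [10, 0, 0, -1, 0, 0, 0],
    [10, 0, 0, -3, 0, 0, 0],
    [0, 0, 0, -7, 0, 0, 0],
    [0, 0, 0, -11, 0, 0, 0],
    [0, 0, 0, -14, 0, 0, 0],
    [0, 0, 0, -14, 0, 0, 0],
    [0, 0, 0, -14, 0, 0, 0]
  ]
}}

```text
t: 15.9
tcp_pos: [0.6532, 0.1391, 0.144]
tool_rot: [-0.148, 0.989, -0.0, 0.001]
force: [0.1, -0.7, -0.7]
finger_gap: 0.998
```

```bash
python3 go.py .4392 -.2223 .14 1.522
```

```text
to (0.4392, -0.2223, 0.14, 1.522) row [ 31.02 -28.32   0.35] [-2.00e-04  2.50e-03  3.45e-01] q [ 0.04  0.68  1.4  -0.    1.06 -1.82] tcp [0.6532 0.1391 0.144 ] F [ 0.1 -0.7 -0.7] gap 0.998 t 15.9
```

Emit:
{"name": "drive_tool", "arguments": {
  "increments": [
    [0, 31, -28.3, 0.3, 0, 0, 1.916],
    [0, 31, -28.3, 0.3, 0, 0, 1.916],
    [0, 31, -28.3, 0.3, 0, 0, 1.916],
    [0, 31, -28.3, 0.3, 0, 0, 1.916],
    [0, 31, -28.3, 0.3, 0, 0, 1.916],
    [0, 31, -28.3, 0.3, 0, 0, 1.916],
    [0, 31, -28.3, 0.3, 0, 0, 1.916],
    [0, 31, -28.3, 0.3, 0, 0, 1.916],
    [0, 31, -28.3, 0.3, 0, 0, 1.916],
    [0, 31, -28.3, 0.3, 0, 0, 1.916],
    [0, 31, -28.3, 0.3, 0, 0, 1.916],
    [0, 31, -28.3, 0.3, 0, 0, 1.916],
    [0, 31, -28.3, 0.3, 0, 0, 1.916],
    [0, 31, -28.3, 4, 0, 0, 1.916],
    [0, 31, -28.3, 4, 0, 0, 1.916],
    [0, 31, -28.3, 4, 0, 0, 1.916],
    [0, 31, -28.3, 4, 0, 0, 1.916]
  ]
}}

```text
t: 17.6
tcp_pos: [0.439, -0.2221, 0.1028]
tool_rot: [0.724, 0.69, -0.0, 0.0]
force: [0.5, 0.1, -0.2]
finger_gap: 1.0
```

```bash
python3 -c "
from ov import *
go(.4392,-.2223,.012,-.049); ov('adapter','c1',('top',)); ov('converter','c2',('top',))
cv2.imwrite('pics/c.png',np.hstack([cv2.imread('pics/c1.png'),cv2.imread('pics/c2.png')]))"
```

```text
to (0.4392, -0.2223, 0.012, -0.049) row [-0.02  0.02  9.08] [-0.      0.      0.0002] q [-0.7   0.56  1.88 -0.    0.7  -0.65] tcp [ 0.439  -0.2221  0.1028] F [ 0.5  0.1 -0.2] gap 1.0 t 17.6
```

View pics/c.png

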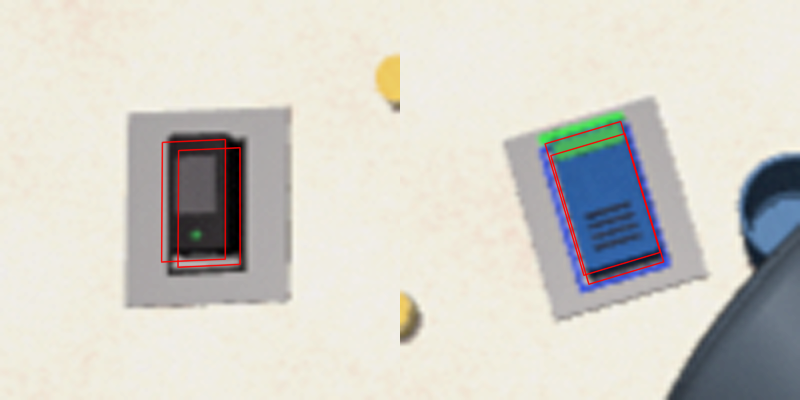

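Converter is well placed. The adapter is roughly 3 mm toward +x inside its outline, and I'll correct that at the end. Carton next.

Emit:
{"name": "drive_tool", "arguments": {
  "increments": [
    [0, 0, 0, 2, 0, 0, 0],
    [0, 0, 0, 5, 0, 0, 0],
    [0, 0, 0, 7.5, 0, 0, 0],
    [0, 0, 0, 8.7, 0, 0, 0],
    [0, 0, 0, 9.1, 0, 0, 0],
    [0, 0, 0, 9.1, 0, 0, 0],
    [0, 0, 0, 9.1, 0, 0, 0],
    [255, 0, 0, 9.1, 0, 0, 0],
    [255, 0, 0, 9.1, 0, 0, 0],
    [255, 0, 0, 9.1, 0, 0, 0],
    [255, 0, 0, 9.1, 0, 0, 0],
    [255, 0, 0, 9.1, 0, 0, 0],
    [255, 0, 0, 9.1, 0, 0, 0],
    [255, 0, 0, 9.1, 0, 0, 0]
  ],
  "force": 35
}}

```text
t: 19.1
tcp_pos: [0.4396, -0.2225, 0.0125]
tool_rot: [0.724, 0.689, 0.0, 0.001]
force: [0.1, 0.6, 5.0]
finger_gap: 0.673
```

Emit:
{"name": "drive_tool", "arguments": {
  "increments": [
    [255, 0, 0, -1, 0, 0, 0],
    [255, 0, 0, -3, 0, 0, 0],
    [255, 0, 0, -6, 0, 0, 0],
    [255, 0, 0, -9, 0, 0, 0],
    [255, 0, 0, -11, 0, 0, 0],
    [255, 0, 0, -12, 0, 0, 0],
    [255, 0, 0, -12, 0, 0, 0]
  ]
}}

```text
t: 19.8
tcp_pos: [0.4393, -0.2224, 0.1328]
tool_rot: [0.724, 0.69, 0.0, 0.001]
force: [0.5, -0.9, -2.5]
finger_gap: 0.675
```

```bash
python3 go.py .6175 -.1471 .07 .267
```

```text
to (0.6175, -0.1471, 0.07, 0.267) row [ 8.4  17.41  6.3 ] [ 0.0019  0.0021 -0.3159] q [-0.7   0.51  1.86 -0.    0.78 -0.65] tcp [ 0.4393 -0.2224  0.1328] F [ 0.5 -0.9 -2.5] gap 0.675 t 19.8
```

Emit:
{"name": "drive_tool", "arguments": {
  "increments": [
    [255, 0.4, 0.9, 0, 0, 0, -0.02],
    [255, 1.4, 2.8, 0, 0, 0, -0.05],
    [255, 2.6, 5.3, 0, 0, 0, -0.1],
    [255, 3.8, 7.9, 0, 0, 0, -0.14],
    [255, 5, 10.4, 0, 0, 0, -0.19],
    [255, 6.2, 12.9, 0, 0, 0, -0.23],
    [255, 7.3, 15.1, 1, 0, 0, -0.27],
    [255, 8.1, 16.7, 2.5, 0, 0, -0.3],
    [255, 8.4, 17.4, 4.5, 0, 0, -0.316],
    [255, 8.4, 17.4, 6.3, 0, 0, -0.316],
    [255, 8.4, 17.4, 6.3, 0, 0, -0.316],
    [255, 8.4, 17.4, 6.3, 0, 0, -0.316],
    [255, 8.4, 17.4, 8.3, 0, 0, -0.316],
    [255, 8.4, 17.4, 9.8, 0, 0, -0.316],
    [255, 8.4, 17.4, 10.8, 0, 0, -0.316],
    [255, 8.4, 17.4, 11.3, 0, 0, -0.316],
    [255, 8.4, 17.4, 11.5, 0, 0, -0.316],
    [255, 8.4, 17.4, 11.5, 0, 0, -0.316],
    [255, 8.4, 17.4, 11.5, 0, 0, -0.316]
  ]
}}

```text
t: 21.7
tcp_pos: [0.6172, -0.1469, 0.017]
tool_rot: [0.607, 0.795, 0.0, 0.001]
force: [0.3, -0.9, -1.5]
finger_gap: 0.674
```

```bash
python3 go.py .6175 -.1471 .0155 .267
```

```text
to (0.6175, -0.1471, 0.0155, 0.267) row [-0.03  0.02  0.15] [ 0.0009  0.0007 -0.    ] q [-0.41  0.82  1.54 -0.    0.77 -0.68] tcp [ 0.6172 -0.1469  0.017 ] F [ 0.3 -0.9 -1.5] gap 0.674 t 21.7
```

Emit:
{"name": "drive_tool", "arguments": {
  "increments": [
    [255, 0, 0, 0.05, 0, 0, 0],
    [255, 0, 0, 0.1, 0, 0, 0],
    [255, 0, 0, 0.15, 0, 0, 0],
    [255, 0, 0, 0.2, 0, 0, 0],
    [255, 0, 0, 0.2, 0, 0, 0]
  ]
}}

```text
t: 22.2
tcp_pos: [0.617, -0.1468, 0.0155]
tool_rot: [0.607, 0.795, 0.0, 0.0]
force: [-1.9, 0.3, 5.8]
finger_gap: 0.678
```

Emit:
{"name": "drive_tool", "arguments": {
  "increments": [
    [75, 0, 0, 0, 0, 0, 0],
    [60, 0, 0, 0, 0, 0, 0],
    [40, 0, 0, 0, 0, 0, 0],
    [20, 0, 0, 0, 0, 0, 0],
    [5, 0, 0, 0, 0, 0, 0],
    [5, 0, 0, -1, 0, 0, 0],
    [5, 0, 0, -3, 0, 0, 0],
    [0, 0, 0, -7, 0, 0, 0],
    [0, 0, 0, -11, 0, 0, 0],
    [0, 0, 0, -14, 0, 0, 0],
    [0, 0, 0, -14, 0, 0, 0],
    [0, 0, 0, -14, 0, 0, 0]
  ]
}}

```text
t: 23.4
tcp_pos: [0.617, -0.1468, 0.1557]
tool_rot: [0.607, 0.795, 0.0, 0.001]
force: [0.5, -0.4, -0.2]
finger_gap: 0.998
```

```bash
python3 go.py .4766 -.0172 .08 .267
```

```text
to (0.4766, -0.0172, 0.08, 0.267) row [ 16.22 -10.14   7.53] [0.0016 0.0013 0.    ] q [-0.41  0.63  1.48 -0.    1.03 -0.68] tcp [ 0.617  -0.1468  0.1557] F [ 0.5 -0.4 -0.2] gap 0.998 t 23.4
```

Emit:
{"name": "drive_tool", "arguments": {
  "increments": [
    [0, 16.2, -10.1, 0, 0, 0, 0],
    [0, 16.2, -10.1, 0, 0, 0, 0],
    [0, 16.2, -10.1, 0, 0, 0, 0],
    [0, 16.2, -10.1, 0, 0, 0, 0],
    [0, 16.2, -10.1, 0, 0, 0, 0],
    [0, 16.2, -10.1, 7.5, 0, 0, 0],
    [0, 16.2, -10.1, 7.5, 0, 0, 0],
    [0, 16.2, -10.1, 7.5, 0, 0, 0],
    [0, 16.2, -10.1, 7.5, 0, 0, 0],
    [0, 16.2, -10.1, 7.5, 0, 0, 0]
  ]
}}

```text
t: 24.4
tcp_pos: [0.4775, -0.0175, 0.08]
tool_rot: [0.607, 0.795, 0.0, 0.001]
force: [-0.4, -0.7, 0.4]
finger_gap: 1.001
```

Run:
```python
from go import *
L=lambda u,v:np.array([u/4+140,v/4+135])-.375
print("LED",ray("top",[L(735,385)],.03))
for n,z in(("top",.013),("side",.015)):   # white puck silhouette centroid, start pictures
    im=cv2.imread(f"pics/{n}0.png"); c=proj(n,[[.4766,-.017,.015]])[0].astype(int); r=16
    hsv=cv2.cvtColor(im,cv2.COLOR_BGR2HSV)[c[1]-r:c[1]+r,c[0]-r:c[0]+r]; s=hsv[...,1].astype(int)
    g=((s<25)).astype(np.uint8); k,lab,st,ce=cv2.connectedComponentsWithStats(g); i=1+st[1:,4].argmax()
    print(n,st[i],ce[i]+c-r,ray(n,[ce[i]+c-r],z))
go(.4766,-.0172,-.001,.267)
```

```text
LED [[ 0.4761149  -0.01714328  0.03      ]]
top [  0   0  32  32 883] [321.88901472 230.21291053] [[ 0.48044343 -0.01297918  0.013     ]]
side [  8   9  18  12 168] [323.51785714 244.14880952] [[ 0.47928696 -0.02960792  0.015     ]]
to (0.4766, -0.0172, -0.001, 0.267) row [ 0.05 -0.09  8.1 ] [ 0.0012  0.0007 -0.0002] q [-0.27  0.59  1.93 -0.    0.62 -0.54] tcp [ 0.4775 -0.0175  0.08  ] F [-0.4 -0.7  0.4] gap 1.001 t 24.4
```

Emit:
{"name": "drive_tool", "arguments": {
  "increments": [
    [0, 0.05, -0.1, 2, 0, 0, 0],
    [0, 0.05, -0.1, 5, 0, 0, 0],
    [0, 0.05, -0.1, 7, 0, 0, 0],
    [0, 0.05, -0.1, 7.8, 0, 0, 0],
    [0, 0.05, -0.1, 8.05, 0, 0, 0],
    [0, 0.05, -0.1, 8.05, 0, 0, 0],
    [0, 0.05, -0.1, 8.05, 0, 0, 0],
    [255, 0.05, -0.1, 8.05, 0, 0, 0],
    [255, 0.05, -0.1, 8.05, 0, 0, 0],
    [255, 0.05, -0.1, 8.05, 0, 0, 0],
    [255, 0.05, -0.1, 8.05, 0, 0, 0],
    [255, 0.05, -0.1, 8.05, 0, 0, 0],
    [255, 0.05, -0.1, 8.05, 0, 0, 0],
    [255, 0.05, -0.1, 8.05, 0, 0, 0]
  ],
  "force": 35
}}

```text
t: 25.8
tcp_pos: [0.4762, -0.017, 0.0001]
tool_rot: [0.607, 0.795, 0.0, 0.001]
force: [0.2, 0.2, 7.9]
finger_gap: 0.733
```

Emit:
{"name": "drive_tool", "arguments": {
  "increments": [
    [255, 0, 0, -1, 0, 0, 0],
    [255, 0, 0, -3, 0, 0, 0],
    [255, 0, 0, -6, 0, 0, 0],
    [255, 0, 0, -9, 0, 0, 0],
    [255, 0, 0, -11, 0, 0, 0],
    [255, 0, 0, -12, 0, 0, 0],
    [255, 0, 0, -12, 0, 0, 0]
  ]
}}

```text
t: 26.5
tcp_pos: [0.4761, -0.017, 0.1202]
tool_rot: [0.607, 0.795, 0.001, 0.001]
force: [0.7, 0.3, -2.9]
finger_gap: 0.73
```

```bash
python3 -c "
from ov import *
go(.4850,-.4415,.06,.267)
a=cv2.resize(manip.snapshot('side')[160:260,270:400,::-1],None,fx=4,fy=4);cv2.imwrite('pics/d1.png',a)"
```

```text
to (0.485, -0.4415, 0.06, 0.267) row [-41.17 -10.37   6.06] [0.0025 0.0015 0.0001] q [-0.27  0.51  1.91 -0.    0.72 -0.54] tcp [ 0.4761 -0.017   0.1202] F [ 0.7  0.3 -2.9] gap 0.73 t 26.5
```

View pics/d1.png

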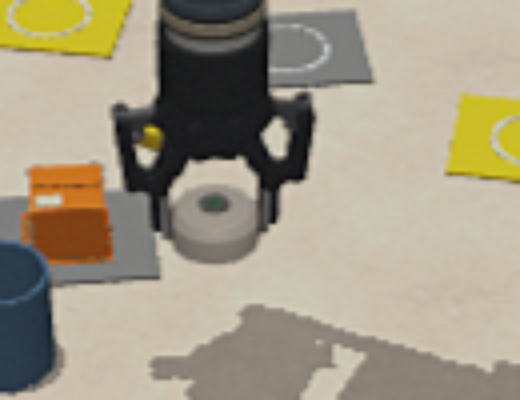

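Puck is held level at crop (215,220), and the carton stands on its mat. Carrying the puck over.

Emit:
{"name": "drive_tool", "arguments": {
  "increments": [
    [255, -1.5, -0.4, 0, 0, 0, 0],
    [255, -4.5, -1.1, 0, 0, 0, 0],
    [255, -8, -2, 0, 0, 0, 0],
    [255, -12, -3, 0, 0, 0, 0],
    [255, -16, -4, 0, 0, 0, 0],
    [255, -20, -5, 0, 0, 0, 0],
    [255, -24, -6, 0, 0, 0, 0],
    [255, -28, -7, 0, 0, 0, 0],
    [255, -32, -8.1, 0, 0, 0, 0],
    [255, -36, -9.1, 0, 0, 0, 0],
    [255, -39, -9.8, 1, 0, 0, 0],
    [255, -40.7, -10.3, 3, 0, 0, 0],
    [255, -41.2, -10.4, 5, 0, 0, 0],
    [255, -41.2, -10.4, 7, 0, 0, 0],
    [255, -41.2, -10.4, 8.5, 0, 0, 0],
    [255, -41.2, -10.4, 9.8, 0, 0, 0],
    [255, -41.2, -10.4, 10.8, 0, 0, 0],
    [255, -41.2, -10.4, 11.3, 0, 0, 0],
    [255, -41.2, -10.4, 11.4, 0, 0, 0],
    [255, -41.2, -10.4, 11.4, 0, 0, 0]
  ]
}}

```text
t: 28.55
tcp_pos: [0.4843, -0.4419, 0.0054]
tool_rot: [0.607, 0.795, -0.0, 0.0]
force: [0.2, 0.4, -1.6]
finger_gap: 0.731
```

```bash
python3 go.py .485 -.4415 .0031 .267
```

```text
to (0.485, -0.4415, 0.0031, 0.267) row [0.02 0.08 0.23] [0.0004 0.001  0.0003] q [-0.91  0.86  1.49 -0.    0.8  -1.18] tcp [ 0.4843 -0.4419  0.0054] F [ 0.2  0.4 -1.6] gap 0.731 t 28.55
```

Emit:
{"name": "drive_tool", "arguments": {
  "increments": [
    [255, 0, 0.05, 0.05, 0, 0, 0],
    [255, 0, 0.05, 0.1, 0, 0, 0],
    [255, 0, 0.05, 0.15, 0, 0, 0],
    [255, 0, 0.05, 0.2, 0, 0, 0],
    [255, 0, 0.05, 0.26, 0, 0, 0],
    [255, 0, 0.05, 0.26, 0, 0, 0]
  ]
}}

```text
t: 29.15
tcp_pos: [0.4846, -0.4417, 0.0033]
tool_rot: [0.607, 0.795, -0.0, 0.0]
force: [0.2, 1.3, 5.0]
finger_gap: 0.731
```

Emit:
{"name": "drive_tool", "arguments": {
  "increments": [
    [60, 0, 0, 0, 0, 0, 0],
    [45, 0, 0, 0, 0, 0, 0],
    [30, 0, 0, 0, 0, 0, 0],
    [15, 0, 0, 0, 0, 0, 0],
    [0, 0, 0, 0, 0, 0, 0],
    [0, 0, 0, -1, 0, 0, 0],
    [0, 0, 0, -3, 0, 0, 0],
    [0, 0, 0, -7, 0, 0, 0],
    [0, 0, 0, -11, 0, 0, 0],
    [0, 0, 0, -14, 0, 0, 0],
    [0, 0, 0, -14, 0, 0, 0],
    [0, 0, 0, -14, 0, 0, 0]
  ]
}}

```text
t: 30.35
tcp_pos: [0.4847, -0.4419, 0.1439]
tool_rot: [0.607, 0.795, -0.0, 0.001]
force: [-0.5, 0.1, -0.1]
finger_gap: 1.0
```

Run:
```python
from ov import *
go(.4858,.4286,.16,1.614)
im=manip.snapshot("top")[:,:,::-1]; cv2.imwrite("pics/top1.png",im); t=[]
for d,kk in(("adapter",8),("converter",8),("carton",8),("puck",8)):
    c=proj("top",[[*P["mat_"+d][:2],.003]])[0]; x,y=(c-[24,18]).astype(int) if d=="adapter" or 1 else 0
    t.append(cv2.convertScaleAbs(cv2.resize(im[y:y+37,x:x+50],None,fx=kk,fy=kk,interpolation=cv2.INTER_CUBIC),alpha=1.6)); print(d,x,y)
cv2.imwrite("pics/e1.png",np.vstack([np.hstack(t[:2]),np.hstack(t[2:])]))
```

```text
to (0.4858, 0.4286, 0.16, 1.614) row [83.93 23.08 -1.78] [-7.0000e-04  2.5000e-03 -1.3469e+00] q [-0.91  0.67  1.43 -0.    1.04 -1.18] tcp [ 0.4847 -0.4419  0.1439] F [-0.5  0.1 -0.1] gap 1.0 t 30.35
adapter 142 211
converter 245 153
carton 344 165
puck 449 210
```

View pics/e1.png

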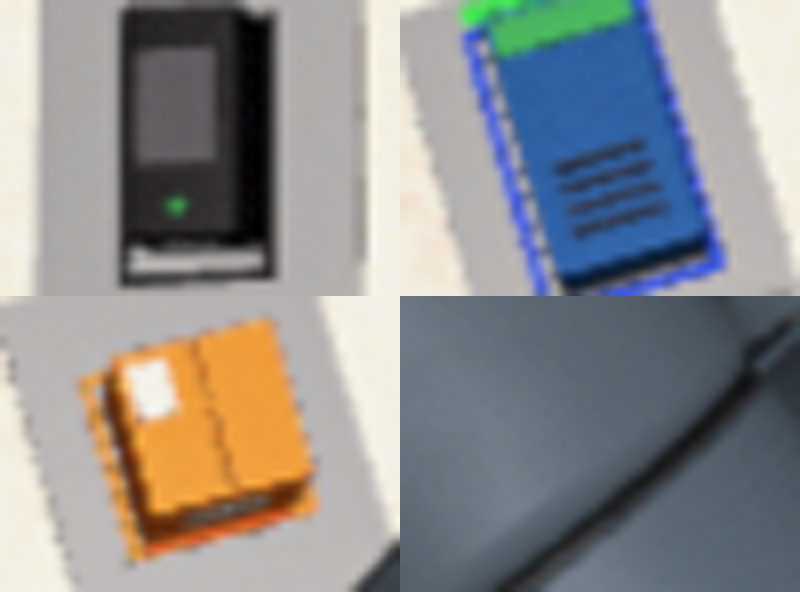

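The panels show the carton and converter inside their outlines. The adapter has a visible gap at its lower edge (crop y 246–272), so it sits about 4 mm toward +x. I'll put numbers on the offsets.

```bash
cat > chk.py <<'E'
from ov import *
def px(o,*a): return np.array(a,float)/8+np.array(o)-.4375
def inmat(m,w):
    p=P["mat_"+m]; c,s=np.cos(p[2]),np.sin(p[2]); return 1e3*(np.atleast_2d(w)[:,:2]-p[:2])@np.array([[c,-s],[s,c]])
if __name__=="__main__":
    A=(142,211);B=(245,153);Cc=(344,165)
    print("adapter label,LED",inmat("adapter",ray("top",px(A,(175,105),(177,206)),.035)).round(1))
    print("adapter base -x edge (-42 wanted)",inmat("adapter",ray("top",px(A,(190,246)),.003)).round(1),"outline bottom line (-45), corners",inmat("adapter",ray("top",px(A,(122,280),(272,280)),.003)).round(1))
    print("conv vents,stripe",inmat("converter",ray("top",px(B,(212,187),(165,30)),.031)).round(1), "base -x edge mid(-50)",inmat("converter",ray("top",px(B,(235,272)),.003)).round(1))
    p,e,q=fit([("top",px(Cc,(112,62),(275,24),(312,182),(150,219)),.053,.058,.058)],0); print("carton",inmat("carton",p[:2]).round(1),p[2]-P["mat_carton"][2],e)
    # references on the start picture
    L=lambda *a:np.array(a,float)/4+[140,135]-.375
    p=P["adapter"]; c,s=np.cos(p[2]),np.sin(p[2]); w=ray("top",L((500,122),(533,157)),.035)[:,:2]; print("start label,LED in adapter frame",(1e3*(w-p[:2])@np.array([[c,-s],[s,c]])).round(1))
E
python3 chk.py
```

```text
adapter label,LED [[ 10.7  -1.7]
 [-24.8  -2.5]]
adapter base -x edge (-42 wanted) [[-34.6   3.8]] outline bottom line (-45), corners [[-45.6  27.9]
 [-48.1 -25.3]]
conv vents,stripe [[-22.4  -2.6]
 [ 37.6  -2.6]] base -x edge mid(-50) [[-46.9  -0.8]]
carton [[-1.9  0.9]] -0.04672380815732252 0.14303205259751958
start label,LED in adapter frame [[  8.7  -0.5]
 [-26.1   0.3]]
```

Run:
```python
import cv2,numpy as np
a=cv2.imread("pics/top0.png").mean(2).astype(int);b=cv2.imread("pics/top1.png").mean(2).astype(int)
print("rows 205..252 before/after col 166,163");print(np.c_[np.arange(208,250),a[208:250,166],b[208:250,166],b[208:250,161]].T)
print("cols 150..182 row 225,243, before/after");print(np.c_[np.arange(150,182),a[225,150:182],b[225,150:182],b[243,150:182]].T)
```

```text
rows 205..252 before/after col 166,163
[[208 209 210 211 212 213 214 215 216 217 218 219 220 221 222 223 224 225
  226 227 228 229 230 231 232 233 234 235 236 237 238 239 240 241 242 243
  244 245 246 247 248 249]
 [ 84  84  83  85  83  36  48  80  85  84  84  84  84  84  84  84  84  84
   84  84  84  84  85  84  84  84  85  85  85  83  84  84  85  85  85  86
   79  37  61  82  86  85]
 [106 107 106  56  28  26  25  25  30  56  61  60  60  61  60  61  60  60
   60  60  60  61  59  36  28  28  29  28  29  29  30  29  14  34  64 103
  100  48  78 105 109 108]
 [105 106 105  67  31  25  23  24  26  50  59  60  60  60  58  60  60  60
   59  60  60  60  60  40  28  25  26  25  27  27  26  28  14  16  55 103
  108  48  57 102 108 108]]
cols 150..182 row 225,243, before/after
[[150 151 152 153 154 155 156 157 158 159 160 161 162 163 164 165 166 167
  168 169 170 171 172 173 174 175 176 177 178 179 180 181]
 [ 82  83  83  83  83  83  70  33  58  84  85  84  84  84  84  84  84  85
   85  84  85  85  86  85  74  31  51  85  86  85  85  85]
 [104 106 105 105 107 107  91  30  32  53  59  60  58  60  59  58  60  60
   51  30  27  17   5   5   1  19  68 108 109 108 108 108]
 [105 106 106 106 107 107  89  41  77 108 105 103 104 104 104 105 103 104
  104 104 105 105 105 104  88  37  67 109 109 109 108 110]]
```

Run:
```python
from ov import *
p=P["mat_adapter"]
for d in((0,0),(.003,-.003),(.005,-.003)):
    pp=[p[0]+d[0],p[1]+d[1],p[2]]
    f=lambda x,y,z:proj("top",[[*place(np.array([[x,y]]),pp)[0],z]])[0].round(1)
    print(d,"topfar",f(.042,0,.035),"topnear",f(-.042,0,.035),"basenear",f(-.042,0,.003),"topleft",f(0,.022,.035),"topright",f(0,-.022,.035),"baseright",f(0,-.022,.003))
f=lambda x,y:proj("top",[[*place(np.array([[x,y]]),p)[0],.003]])[0].round(1)
print("outline far/near/left/right at 45/25",f(.045,0),f(-.045,0),f(0,.025),f(0,-.025))
```

```text
(0, 0) topfar [162.9 212.6] topnear [162.8 242.5] basenear [166.7 243.8] topleft [154.9 227.9] topright [170.7 227.1] baseright [174.4 228.8]
(0.003, -0.003) topfar [164.  211.6] topnear [163.9 241.4] basenear [167.8 242.8] topleft [156.  226.8] topright [171.8 226.1] baseright [175.5 227.8]
(0.005, -0.003) topfar [164.  210.9] topnear [163.9 240.7] basenear [167.8 242.1] topleft [156.1 226.1] topright [171.9 225.4] baseright [175.5 227.1]
outline far/near/left/right at 45/25 [166.7 213.6] [166.7 244.9] [157.9 229.6] [175.5 228.8]
```

The adapter really is off: about +5 mm in x and −4 mm in y against its printed outline. Going back to shift it.

Emit:
{"name": "drive_tool", "arguments": {
  "increments": [
    [0, 83.9, 23.1, -1.8, 0, 0, -1.347],
    [0, 83.9, 23.1, -1.8, 0, 0, -1.347],
    [0, 83.9, 23.1, -1.8, 0, 0, -1.347],
    [0, 83.9, 23.1, -1.8, 0, 0, -1.347],
    [0, 83.9, 23.1, -1.8, 0, 0, -1.347],
    [0, 83.9, 23.1, -1.8, 0, 0, -1.347],
    [0, 83.9, 23.1, -1.8, 0, 0, -1.347],
    [0, 83.9, 23.1, -1.8, 0, 0, -1.347],
    [0, 83.9, 23.1, -1.8, 0, 0, -1.347],
    [0, 83.9, 23.1, -1.8, 0, 0, -1.347],
    [0, 83.9, 23.1, -1.8, 0, 0, -1.347],
    [0, 83.9, 23.1, -1.8, 0, 0, -1.347],
    [0, 83.9, 23.1, -1.8, 0, 0, -1.347],
    [0, 83.9, 23.1, -1.8, 0, 0, -1.347],
    [0, 83.9, 23.1, -1.8, 0, 0, -1.347],
    [0, 83.9, 23.1, -1.8, 0, 0, -1.347],
    [0, 83.9, 23.1, -1.8, 0, 0, -1.347],
    [0, 83.9, 23.1, -1.8, 0, 0, -1.347],
    [0, 83.9, 23.1, -1.8, 0, 0, -1.347],
    [0, 83.9, 23.1, -1.8, 0, 0, -1.347]
  ]
}}

```text
t: 32.4
tcp_pos: [0.4845, 0.4279, 0.1584]
tool_rot: [-0.022, 1.0, -0.001, -0.002]
force: [-0.4, 0.2, -0.4]
finger_gap: 0.997
```

```bash
cat > rect.py <<'E'
from ov import *
def rectify(im,m,h=.06,w=.05,s=3300):
    # mat seen flat at z=3 mm; image up = mat +x, left = mat +y ; s px per m
    W,H=int(2*w*s),int(2*h*s); v,u=np.mgrid[0:H,0:W]; l=np.c_[((H-1)/2-v.ravel())/s,((W-1)/2-u.ravel())/s]
    q=proj("top",np.c_[place(l,P["mat_"+m]),np.full(len(l),.003)]).astype(np.float32)
    return cv2.convertScaleAbs(cv2.remap(im,q[:,0].reshape(H,W),q[:,1].reshape(H,W),cv2.INTER_CUBIC),alpha=1.6)
def grid(a,s=3300):
    H,W=a.shape[:2]
    for k in range(-50,51,10):
        x=int(W/2-k*s/1e3); y=int(H/2-k*s/1e3)
        cv2.line(a,(x,0),(x,8 if k else 20),(0,0,255),1); cv2.line(a,(0,y),(8 if k else 20,y),(0,0,255),1)
    return a
E
python3 - <<'E'
from rect import *
go(.4858,.4286,.0034,1.614)
im=cv2.imread("pics/top1.png"); im2=manip.snapshot("top")[:,:,::-1]; cv2.imwrite("pics/top2.png",im2)
t=[grid(rectify(i,m)[:, 33:-33] if 0 else rectify(i,m,.058,.04)) for i,m in((im,"converter"),(im2,"carton"),(im2,"puck"))]
cv2.imwrite("pics/r1.png",np.hstack(t)); print(np.hstack(t).shape)
E
```

```text
to (0.4858, 0.4286, 0.0034, 1.614) row [-0.18  0.1  15.5 ] [-0.0026 -0.0035  0.0012] q [ 0.55  0.64  1.44 -0.    1.07 -1.06] tcp [0.4845 0.4279 0.1584] F [-0.4  0.2 -0.4] gap 0.997 t 32.4
(382, 792, 3)
```

View pics/r1.png

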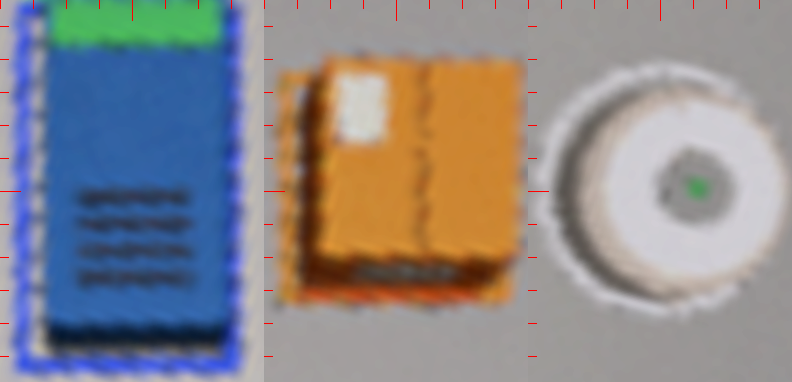

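The rectified view shows the carton and puck within about 1 mm of centre. The converter is about (+1.8, −2.4) mm off in its mat frame. I'll fix the adapter first, then nudge the converter.

Emit:
{"name": "drive_tool", "arguments": {
  "increments": [
    [0, -0.18, 0.1, 4, 0, 0, 0],
    [0, -0.18, 0.1, 8, 0, 0, 0],
    [0, -0.18, 0.1, 11.5, 0, 0, 0],
    [0, -0.18, 0.1, 14, 0, 0, 0],
    [0, -0.18, 0.1, 15.2, 0, 0, 0],
    [0, -0.18, 0.1, 15.4, 0, 0, 0],
    [0, -0.18, 0.1, 15.4, 0, 0, 0],
    [255, -0.18, 0.1, 15.4, 0, 0, 0],
    [255, -0.18, 0.1, 15.4, 0, 0, 0],
    [255, -0.18, 0.1, 15.4, 0, 0, 0],
    [255, -0.18, 0.1, 15.4, 0, 0, 0],
    [255, -0.18, 0.1, 15.4, 0, 0, 0],
    [255, -0.18, 0.1, 15.4, 0, 0, 0],
    [255, -0.18, 0.1, 15.4, 0, 0, 0]
  ],
  "force": 40
}}

```text
t: 33.85
tcp_pos: [0.4883, 0.43, 0.0078]
tool_rot: [-0.022, 1.0, 0.0, 0.001]
force: [-0.4, -2.0, 6.3]
finger_gap: 0.506
```

```bash
python3 go.py .4858 .4286 .0034 1.614
```

```text
to (0.4858, 0.4286, 0.0034, 1.614) row [ 0.25 -0.13  0.44] [0.0005 0.0017 0.0004] q [ 0.55  0.85  1.5  -0.    0.79 -1.06] tcp [0.4883 0.43   0.0078] F [-0.4 -2.   6.3] gap 0.506 t 33.85
```

Emit:
{"name": "drive_tool", "arguments": {
  "increments": [
    [255, 0, 0, -0.3, 0, 0, 0],
    [255, 0, 0, -0.6, 0, 0, 0],
    [255, 0.1, 0.1, -0.6, 0, 0, 0],
    [255, 0.3, 0.2, -0.6, 0, 0, 0],
    [255, 0.49, 0.28, -0.6, 0, 0, 0],
    [255, 0.49, 0.28, -0.6, 0, 0, 0],
    [255, 0.49, 0.28, -0.4, 0, 0, 0],
    [255, 0.49, 0.28, -0.2, 0, 0, 0],
    [255, 0.49, 0.28, -0.1, 0, 0, 0],
    [255, 0.49, 0.28, -0.05, 0, 0, 0],
    [255, 0.49, 0.28, 0, 0, 0, 0],
    [255, 0.49, 0.28, 0, 0, 0, 0],
    [255, 0.49, 0.28, 0, 0, 0, 0]
  ]
}}

```text
t: 35.15
tcp_pos: [0.4826, 0.4323, 0.0078]
tool_rot: [-0.022, 1.0, 0.0, 0.0]
force: [-1.8, -1.3, 6.0]
finger_gap: 0.508
```

```bash
python3 go.py .4833 .4326 .0078 1.614
```

```text
to (0.4833, 0.4326, 0.0078, 1.614) row [-0.07  0.03 -0.  ] [ 0.0001  0.0002 -0.    ] q [ 0.56  0.85  1.51 -0.    0.79 -1.06] tcp [0.4826 0.4323 0.0078] F [-1.8 -1.3  6. ] gap 0.508 t 35.15
```

Emit:
{"name": "drive_tool", "arguments": {
  "increments": [
    [110, 0, 0, 0, 0, 0, 0],
    [90, 0, 0, 0, 0, 0, 0],
    [60, 0, 0, 0, 0, 0, 0],
    [30, 0, 0, 0, 0, 0, 0],
    [30, 0, 0, 0, 0, 0, 0],
    [30, 0, 0, -1, 0, 0, 0],
    [30, 0, 0, -3, 0, 0, 0],
    [30, 0, 0, -7, 0, 0, 0],
    [0, 0, 0, -11, 0, 0, 0],
    [0, 0, 0, -12, 0, 0, 0],
    [0, 0, 0, -12, 0, 0, 0]
  ]
}}

```text
t: 36.25
tcp_pos: [0.484, 0.4332, 0.1294]
tool_rot: [-0.022, 1.0, 0.001, 0.003]
force: [-0.3, -0.0, 0.1]
finger_gap: 0.999
```

```bash
python3 go.py .6530 .1393 .12 1.867
```

```text
to (0.653, 0.1393, 0.12, 1.867) row [-15.61 -30.1    0.94] [ 0.0022  0.0054 -0.2529] q [ 0.56  0.68  1.46 -0.    1.   -1.06] tcp [0.484  0.4332 0.1294] F [-0.3 -0.   0.1] gap 0.999 t 36.25
```

Emit:
{"name": "drive_tool", "arguments": {
  "increments": [
    [0, -15.6, -30.1, 0.9, 0, 0, -0.253],
    [0, -15.6, -30.1, 0.9, 0, 0, -0.253],
    [0, -15.6, -30.1, 0.9, 0, 0, -0.253],
    [0, -15.6, -30.1, 0.9, 0, 0, -0.253],
    [0, -15.6, -30.1, 0.9, 0, 0, -0.253],
    [0, -15.6, -30.1, 0.9, 0, 0, -0.253],
    [0, -15.6, -30.1, 0.9, 0, 0, -0.253],
    [0, -15.6, -30.1, 0.9, 0, 0, -0.253],
    [0, -15.6, -30.1, 6, 0, 0, -0.253],
    [0, -15.6, -30.1, 6, 0, 0, -0.253],
    [0, -15.6, -30.1, 6, 0, 0, -0.253],
    [0, -15.6, -30.1, 6, 0, 0, -0.253],
    [0, -15.6, -30.1, 6, 0, 0, -0.253],
    [0, -15.6, -30.1, 6, 0, 0, -0.253]
  ]
}}

```text
t: 37.65
tcp_pos: [0.6525, 0.1389, 0.0686]
tool_rot: [-0.148, 0.989, -0.0, 0.002]
force: [-0.5, -1.4, 0.1]
finger_gap: 0.995
```

```bash
python3 go.py .6530 .1393 .0040 1.867
```

```text
to (0.653, 0.1393, 0.004, 1.867) row [-0.04  0.03  6.46] [-0.0009  0.0036  0.0007] q [ 0.04  0.78  1.44  0.    0.92 -1.83] tcp [0.6525 0.1389 0.0686] F [-0.5 -1.4  0.1] gap 0.995 t 37.65
```

Emit:
{"name": "drive_tool", "arguments": {
  "increments": [
    [0, 0, 0, 2, 0, 0, 0],
    [0, 0, 0, 4, 0, 0, 0],
    [0, -0.04, 0.03, 5.6, 0, 0, 0],
    [0, -0.04, 0.03, 6.2, 0, 0, 0],
    [0, -0.04, 0.03, 6.4, 0, 0, 0],
    [0, -0.04, 0.03, 6.4, 0, 0, 0],
    [0, -0.04, 0.03, 6.4, 0, 0, 0],
    [255, -0.04, 0.03, 6.4, 0, 0, 0],
    [255, -0.04, 0.03, 6.4, 0, 0, 0],
    [255, -0.04, 0.03, 6.4, 0, 0, 0],
    [255, -0.04, 0.03, 6.4, 0, 0, 0],
    [255, -0.04, 0.03, 6.4, 0, 0, 0],
    [255, -0.04, 0.03, 6.4, 0, 0, 0],
    [255, -0.04, 0.03, 6.4, 0, 0, 0]
  ],
  "force": 50
}}

```text
t: 39.05
tcp_pos: [0.6523, 0.1388, 0.0032]
tool_rot: [-0.148, 0.989, 0.0, 0.001]
force: [-0.8, 0.4, 6.1]
finger_gap: 0.649
```

```bash
python3 go.py .6530 .1393 .0040 1.867
```

```text
to (0.653, 0.1393, 0.004, 1.867) row [-0.08  0.02 -0.08] [-0.0002  0.0012 -0.0001] q [ 0.04  0.87  1.45  0.    0.81 -1.82] tcp [0.6523 0.1388 0.0032] F [-0.8  0.4  6.1] gap 0.649 t 39.05
```

Emit:
{"name": "drive_tool", "arguments": {
  "increments": [
    [255, 0, 0, -0.3, 0, 0, 0],
    [255, 0, 0, -0.6, 0, 0, 0],
    [255, 0.1, 0.1, -0.6, 0, 0, 0],
    [255, 0.18, 0.25, -0.6, 0, 0, 0],
    [255, 0.18, 0.25, -0.6, 0, 0, 0],
    [255, 0.18, 0.25, -0.4, 0, 0, 0],
    [255, 0.18, 0.25, -0.2, 0, 0, 0],
    [255, 0.18, 0.25, -0.1, 0, 0, 0],
    [255, 0.18, 0.25, -0.05, 0, 0, 0],
    [255, 0.18, 0.25, 0, 0, 0, 0],
    [255, 0.18, 0.25, 0, 0, 0, 0],
    [255, 0.18, 0.25, 0, 0, 0, 0]
  ]
}}

```text
t: 40.25
tcp_pos: [0.6491, 0.1405, 0.0032]
tool_rot: [-0.148, 0.989, -0.0, -0.0]
force: [-3.9, -0.7, 6.1]
finger_gap: 0.64
```

Emit:
{"name": "drive_tool", "arguments": {
  "increments": [
    [80, 0, 0, 0, 0, 0, 0],
    [60, 0, 0, 0, 0, 0, 0],
    [40, 0, 0, 0, 0, 0, 0],
    [20, 0, 0, 0, 0, 0, 0],
    [10, 0, 0, 0, 0, 0, 0],
    [10, 0, 0, -1, 0, 0, 0],
    [10, 0, 0, -3, 0, 0, 0],
    [0, 0, 0, -7, 0, 0, 0],
    [0, 0, 0, -11, 0, 0, 0],
    [0, 0, 0, -15, 0, 0, 0],
    [0, 0, 0, -15, 0, 0, 0],
    [0, 0, 0, -15, 0, 0, 0]
  ]
}}

```text
t: 41.45
tcp_pos: [0.65, 0.1407, 0.1544]
tool_rot: [-0.148, 0.989, -0.0, 0.002]
force: [0.3, 0.1, -0.7]
finger_gap: 0.999
```

```bash
python3 go.py .43 -.10 .25 1.867
```

```text
to (0.43, -0.1, 0.25, 1.867) row [ 28.03 -16.6   -9.64] [-0.0009  0.0033  0.0001] q [ 0.05  0.67  1.4  -0.    1.08 -1.82] tcp [0.65   0.1407 0.1544] F [ 0.3  0.1 -0.7] gap 0.999 t 41.45
```

Emit:
{"name": "drive_tool", "arguments": {
  "increments": [
    [0, 30.6, -28.3, -4.5, 0, 0, 0],
    [0, 30.6, -28.3, -4.5, 0, 0, 0],
    [0, 30.6, -28.3, -4.5, 0, 0, 0],
    [0, 30.6, -28.3, -4.5, 0, 0, 0],
    [0, 30.6, -28.3, -4.5, 0, 0, 0],
    [0, 30.6, -28.3, -4.5, 0, 0, 0],
    [0, 30.6, -28.3, -4.5, 0, 0, 0],
    [0, 30.6, -28.3, -4.5, 0, 0, 0],
    [0, 30.6, -28.3, -4.5, 0, 0, 0],
    [0, 30.6, -28.3, -4.5, 0, 0, 0],
    [0, 30.6, -28.3, -4.5, 0, 0, 0],
    [0, 30.6, -28.3, -4.5, 0, 0, 0],
    [0, 30.6, -28.3, -4.5, 0, 0, 0]
  ]
}}

```text
t: 42.75
tcp_pos: [0.4395, -0.218, 0.1968]
tool_rot: [-0.149, 0.989, 0.001, -0.0]
force: [0.7, -0.4, -0.7]
finger_gap: 1.001
```

Run:
```python
from rect import *
im=manip.snapshot("top")[:,:,::-1]; cv2.imwrite("pics/top3.png",im)
t=[grid(rectify(im,m,.066,.045)) for m in("adapter","converter")]
sd=manip.snapshot("side")[250:250+218,215:350,::-1]; cv2.imwrite("pics/side3.png",sd)
t.append(cv2.resize(sd,(200,323))); a=[np.vstack([x,np.zeros((435-x.shape[0],x.shape[1],3),np.uint8)]) for x in t]
cv2.imwrite("pics/r2.png",np.hstack(a)); print(np.hstack(a).shape)
```

```text
(435, 794, 3)
```

View pics/r2.png

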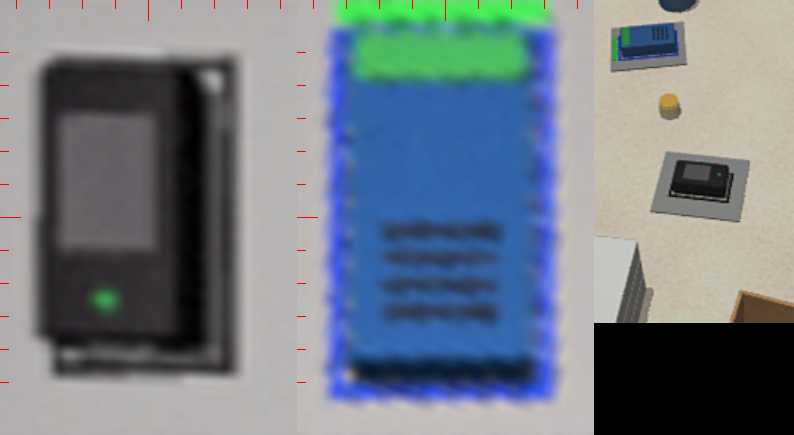

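In the rectified view, the converter and the adapter are both centred in their outlines. The adapter's visible gaps are about 5 mm near, 6 mm far and 4.5 mm on the side, and its label is centred. The arm is clear and the gripper open, so I'm handing in.

```bash
python3 -c "
from station import manip
print(manip.sign_off(), manip.sense()['t'])"
```

```text
the job is handed in; nothing more can be done
the job is handed in; nothing more can be done
```

All four devices are on their own mats, flat and right way up, and the job was handed in at about 43 s with the gripper open and clear. I moved the adapter off the converter's mat first, then placed the converter (green port end at the green bar), the carton and the puck.

- **Corrections:** a first check showed the adapter about 5 mm and the converter about 2–3 mm off centre. I regripped, lifted and re-placed both.
- **Adapter and converter:** the last check, after those corrections, shows both within about 1 mm of centre. The adapter's bevelled edges make its reading less exact.
- **Carton and puck:** in one picture taken after they were set down, both were within about 1–1.5 mm of centre. A rougher corner reading of the carton disagreed, giving about 2 mm and up to 2.7° of turn. I didn't correct it, because it was still inside its outline and the later view looked square.
- **Setting down:** the wrist force read at most about 8 N in the checks after each gripping or setting-down move.
- **Mug:** the arm went nowhere near it and it looked unmoved in the pictures, but I didn't measure its position again at the end.

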